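# Pressing block onto a pile of pewter blanks

## Robot

A 6-joint arm with a two-finger parallel gripper is mounted at the origin on the work surface. World frame = base frame: x ahead of the robot, y to its left, z up, the work surface at z = 0. Lengths are in mm, angles in rad, forces in N, time in s.
With the tool pointing down it reaches from about 350 to 775 mm from the base axis. Payload 7.3 kg.
Tool frame: the origin (TCP) lies midway between the tips of the shut fingers; the grasp point (between the pads) lies 19 mm behind it; z points along the fingers, y is the line along which they close (so a half turn about z gives the same grasp; the last joint's range is limited). The gripper opens to 92 mm and grips with 3 to 60 N. Pads are 19 mm wide; open, the fingers measure 130 mm over their backs; the gripper's body (75 mm by 190 mm) begins 47 mm behind the grasp point.
Start: joints at [-1.491, 0.342, 1.524, -0, 1.275, -0.146], TCP at [117.562, -511.688, 226.741] pointing down, gripper open.
Joint ranges: [-2.53, 2.53], [-0.77, 2.02], [0.04, 2.7], [-1, 4.14], [0.28, 2.66], [-3.11, 3.11]. Speed limits (rad/s): [2.57, 2.57, 3.14, 3.14, 3.14, 3.14].

## Interface

Orientations are given as [roll, pitch, yaw] about the fixed x, y, z axes, in that order (R = Rz(yaw) Ry(pitch) Rx(roll)).
In Python, from plant import get_obs, capture, camera_model, close_job, search_frame, regions_of, pinpoint gives the robot as it stands. The module is installed in compiled form; this text tells all that it offers.
- The arm moves only by the shell command python3 -m pendant 'ROWS'. ROWS is JSON, one flat list of numbers, 7 for each row, row after row: the shift along the tool's x, y, z in units of 30 mm (1.0 is 30 mm), then the turn, a rotation vector about the tool's x, y, z in units of 4 degrees (1.0 is 4 degrees), then the closure, from -1 (fully open) to 1 (shut), so that 0 is half open. In form: [dx, dy, dz, wx, wy, wz, gripper, dx, dy, dz, wx, wy, wz, gripper, ...]. A call has 1 to 12 rows; each row shifts and turns the commanded pose from where the row before left it, along the tool's axes as they then stand; what a row does not reach is not made up. A row lasts 1/10 s, in which the tool goes at most 50 mm and 8.59 degrees, less where a joint would pass 70% of its speed; a pose out of reach is approached as far as the arm can. A call with a number of a shift or a turn outside -1 to 1 is refused whole. A call with a gripper value outside its range is refused whole. The fingers move at their own pace and stop on an object; the grip force is fixed at half the most. Time passes only in rows, so rows that do not move let the fingers close. It gives the time, the measured TCP pose, the force, the opening and the grip force at its end, in the units of the state.
- get_obs(): the state, without advancing time (a new reading comes with each control period).
- capture(name): name is "scene" or "top" or "wrist"; returns the picture (384x512x3 uint8, red, green, blue); there is no depth.
- camera_model(name): a dict with "fov_y" (degrees; the focal length in pixels is half the picture's height over the tangent of half this angle, whatever the lens; pixels are square), "cx", "cy" (the principal point, pixels), "pose" (4x4, takes a point from camera to world coordinates). Camera axes: x right, y up, looking along -z (the intrinsics and any distortion apply to the point x, -y, -z); pixel columns grow to the right and rows downward; lengths in mm; the calibration is good to about 2 mm. A picture is of the moment at which its call begins: read the wrist's pose just before it. camera_model takes no time and is no camera call; for the wrist camera it gives the pose at the moment of the call.
- close_job(): hands the job in; it is judged then, once.
Trained networks look in the newest picture that a camera, given by its name, has taken for a name from the list of things; names that differ only in an ending like _2 or _b are one class to them, and where a whole thing is asked for, a point or a joint stands for the part that bears it (a point fixed in the world has none). Each returns a list of dicts, best first, with "score" (0 to 1); they miss things now and then, are a little off and sometimes report something else, mostly with a low value. They report only what shows in the picture. A call takes as long as a camera call. They do not tell look-alikes from the thing itself.
- search_frame(camera, thing): "location" ([column, row] in pixels, amid what is visible of it).
- regions_of(camera, thing): "pixels" (384x512 bool, what is visible of it) and "location" ([column, row] in pixels, amid what is visible of it).
- pinpoint(camera, thing): "location" ([column, row] in pixels: a listed point, or the origin of a listed thing).
The state is a dict: "time": time; "joint_positions": joint angles; "dq": joint speeds; "tau": joint torques, N m; "tool_pos": TCP position; "tcp_rot": TCP orientation; "contact_force": force on the tool from outside, world axes, zero at the start; "moment": the same for the moment, N m; "grip_width": finger opening in mm; "finger_force": force on a finger pad.
Only numpy, scipy, OpenCV 4.12 (cv2) and the standard library are available. Lean on these libraries where they do the work, as an engineer would, in place of code of your own. Each camera call takes 0.05 s, during which the arm holds its last target. There are 200 camera calls.

## Task

The round pewter blanks must be kept flat until they go on the lathe: take the wide round wooden block by the stub on its top and lower it, stub up, onto the middle of the pile of round blanks (not the pile of square sheets). Nobody has measured how high the pile is, so lower the block gently until it rests on the blanks while you still hold it, without dropping it or pressing hard, then let go and move clear. Leave the narrow wooden block where it stands.

Things in the scene. Friction and masses are not known exactly. Their poses are not given: they have to be found in the camera images.
- wide_block_stub (a point): Wide pale wooden block, loose on the bench, 0.19 to 0.38 kg: disc 124 mm across, 28 mm thick, with an upright round stub on top 36 mm across, 45 mm tall. The point is the middle of the stub, on its axis: 50.5 mm above the block's underside, 22.5 mm above the disc's upper face. z points up along the stub; yaw does not matter.
- tray_round: Fixed square wooden tray (180 x 180 mm, rim 20 mm high) with the pile of round grey blanks, 134 mm across, immovable, in its middle. Origin: centre of the tray's underside, at bench height, right below the pile's centre; z up, x and y along its sides. The pile's flat, level top is 35 to 100 mm above the bench: its exact height is not given.
- tray_square: A like fixed tray, same size and origin, with the pile of square sheets (126 mm wide, top 35 to 100 mm above the bench): not the one to use. Either tray may be on the left or the right.
- narrow_block_stub (a point): Narrow block, to be left alone: loose, same wood, thickness and stub as the wide one but its disc is only 76 mm across. The point is the middle of its stub, 50.5 mm above its underside. A bell-shaped former 82 mm tall stands farther off. Nothing near the work is taller than 100 mm.
Things that resemble listed ones, but are neither listed nor needed, are in the scene too. Leave any blue or purple look-alike of the part that bears wide_block_stub alone.

How it is judged (in metres and radians):
On the way:
1. the wide block rests on the pile of round blanks (presses on it with more than 0.5 N) while the fingers still hold it (contact force between wide_block and tray_round above 0.5 N and contact force between wide_block and the fingers above 0.5 N and horizontal distance between wide_block_stub and tray_round below 0.02 m), for 0.1 s.
At the end, for the whole second after the job is handed in: The wide block lies at rest, released, stub up (within 10 degrees of upright) on the pile of round blanks, its axis within 20 mm of the pile's centre; the narrow block is within 25 mm of where it started (horizontal distance between wide_block_stub and tray_round below 0.02 m and z of wide_block_stub in the frame of tray_round above 0.078 m and angle between wide_block_stub's own z axis and vertical below 0.17 rad and contact force between wide_block and tray_round above 0.5 N and linear speed of wide_block below 0.02 m/s and distance of narrow_block_stub from where it was at the start of the episode below 0.025 m); the robot touches nothing.
It fails at once if the wide block is pressed or dropped hard onto the pile or its tray (more than 60 N) (contact force between wide_block and tray_round above 60 N).
It fails at once if the narrow block is moved more than 25 mm from where it started (distance of narrow_block_stub from where it was at the start of the episode above 0.025 m).
It also fails if it takes over 42 s, if anything falls off the work surface, if the arm or the gripper's body presses on something with over 40 N, if the wrist force passes 120 N, or if a joint passes its speed limit or range.

## Working session

There is one attempt and no reset: what is moved stays moved. The work goes in short steps, Python scripts to look and compute and a shell command to move; the robot and the scene stay as the last step left them, time stands still between calls to the robot, and variables do not carry over. Pictures are saved under pics/ and viewed, at most 10 in all, crops included, and the job is handed in when it is done.

```bash
mkdir -p pics; cat > h.py <<'E'
import numpy as np, cv2
from plant import *
def snap(c,n):
    m=camera_model(c); im=capture(c); cv2.imwrite(f'pics/{n}.png',im[:,:,::-1]); return im,m
def ray(m,px):
    f=192/np.tan(np.radians(m['fov_y'])/2); P=np.array(m['pose'])
    d=P[:3,:3]@np.array([(px[0]-m['cx'])/f,-(px[1]-m['cy'])/f,-1.]); return P[:3,3],d/np.linalg.norm(d)
def atz(m,px,z):
    o,d=ray(m,px); return o+d*(z-o[2])/d[2]
def tri(rs):
    A=np.zeros((3,3));b=np.zeros(3)
    for o,d in rs:
        Q=np.eye(3)-np.outer(d,d);A+=Q;b+=Q@o
    return np.linalg.solve(A,b)
E
python3 - <<'E'
from h import *
for c in("scene","top"):
    im,m=snap(c,c+'1'); print(c,{k:v for k,v in m.items() if k!='pose'},np.round(m['pose'],3).tolist())
    for t in("wide_block_stub","narrow_block_stub","tray_round","tray_square"):
        print(t,[(np.round(r['location']).tolist(),round(r['score'],2),atz(m,r['location'],50 if 'stub' in t else 0).round().tolist()) for r in pinpoint(c,t)])
a=cv2.imread('pics/scene1.png');b=cv2.imread('pics/top1.png')
o=get_obs();print(o['time'],o['tool_pos'],o['tcp_rot'],o['grip_width'])
E
```

```text
scene {'fov_y': 42.88847628218531, 'cx': 254.29285567976083, 'cy': 180.67648996475936} [[-0.688, -0.379, 0.619, 1230.717], [0.726, -0.357, 0.588, 680.54], [-0.001, 0.854, 0.52, 723.332], [0.0, 0.0, 0.0, 1.0]]
wide_block_stub [([219.0, 160.0], 0.98, [416.0, -233.0, 50.0]), ([198.0, 139.0], 0.94, [371.0, -375.0, 50.0]), ([267.0, 192.0], 0.78, [447.0, -18.0, 50.0]), ([355.0, 197.0], 0.61, [313.0, 157.0, 50.0]), ([258.0, 145.0], 0.6, [271.0, -213.0, 50.0])]
narrow_block_stub [([226.0, 231.0], 0.72, [633.0, 26.0, 50.0])]
tray_round [([346.0, 286.0], 0.95, [547.0, 297.0, 0.0])]
tray_square [([157.0, 198.0], 0.79, [615.0, -265.0, 0.0])]
top {'fov_y': 54.2831862539776, 'cx': 252.31907184630649, 'cy': 191.79539125228732} [[0.022, 0.996, -0.091, 393.651], [-1.0, 0.023, 0.008, -21.401], [0.01, 0.091, 0.996, 958.871], [0.0, 0.0, 0.0, 1.0]]
wide_block_stub [([327.0, 281.0], 0.97, [268.0, -212.0, 50.0]), ([248.0, 206.0], 0.95, [441.0, -18.0, 50.0]), ([172.0, 262.0], 0.88, [304.0, 159.0, 50.0]), ([334.0, 213.0], 0.81, [430.0, -229.0, 50.0]), ([394.0, 239.0], 0.73, [370.0, -374.0, 50.0])]
narrow_block_stub [([229.0, 127.0], 0.87, [637.0, 32.0, 50.0])]
tray_round [([124.0, 164.0], 0.61, [546.0, 304.0, 0.0])]
tray_square [([343.0, 140.0], 0.96, [622.0, -262.0, 0.0]), ([246.0, 208.0], 0.26, [440.0, -12.0, 0.0])]
0.5 [ 117.55328524 -511.65304756  226.70029866] [-3.14157024e+00  1.81817752e-05  2.25817045e-01] 91.88186748760114
```

View pics/top1.png

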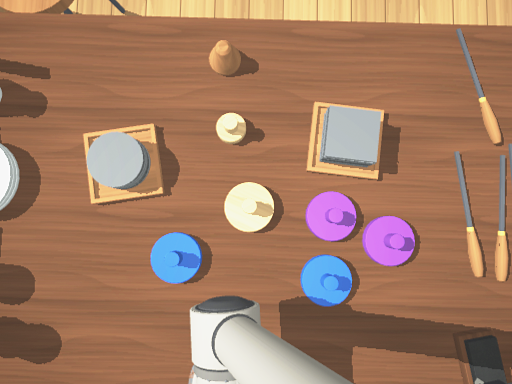

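View pics/scene1.png

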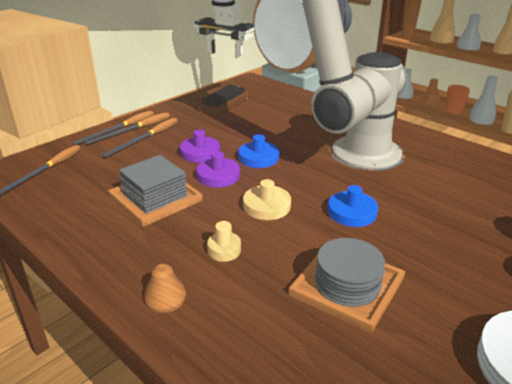

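Candidates for the wide block in the top view: pale wide (248,206), purple (334,213) and (394,239), blue (327,281) and (172,262), and pale narrow (229,127). The pale wide one at (248,206), about (444,-18) mm, fits the description. The round pile is the left tray, around (118,160), and the square pile is around (350,136). I'll check the choice in a wrist close-up after a high transit.

```bash
python3 -m pendant '[1,-0.95,0,0,0,0,-1,1,-0.95,0,0,0,0,-1,1,-0.95,0,0,0,0,-1,1,-0.95,0,0,0,0,-1,1,-0.95,0,0,0,0,-1,1,-0.95,0,0,0,0,-1,1,-0.95,0,0,0,0,-1,1,-0.95,0,0,0,0,-1,1,-0.95,0,0,0,0,-1,1,-0.95,0,0,0,0,-1,1,-0.95,0,0,0,0,-1,0,0,0,0,0,0,-1]'
python3 - <<'E'
from h import *
im,m=snap('wrist','w1'); print(m['fov_y'],m['cx'],m['cy'],np.round(m['pose'],3).tolist(),get_obs()['tool_pos'])
for t in("wide_block_stub","narrow_block_stub","tray_round"):
    print(t,[(np.round(r['location'],1).tolist(),round(r['score'],2),atz(m,r['location'],50 if 'stub' in t else 0).round().tolist()) for r in pinpoint('wrist',t)])
E
```

```text
time: 1.7
tool_pos: [370.8, -128.7, 226.9]
tcp_rot: [-3.141, -0.001, 0.232]
contact_force: [0.8, -0.7, -0.8]
grip_width: 91.6
finger_force: 0.0
67.33279095788397 255.03768801531007 184.9861289923232 [[0.229, 0.932, 0.28, 446.307], [-0.973, 0.22, 0.065, -111.415], [-0.001, -0.287, 0.958, 385.633], [0.0, 0.0, 0.0, 1.0]] [ 369.80238558 -130.43926965  226.81367048]
wide_block_stub [([303.0, 260.3], 0.96, [262.0, -220.0, 50.0]), ([7.4, 157.5], 0.85, [314.0, 159.0, 50.0]), ([174.8, 82.5], 0.8, [442.0, -22.0, 50.0]), ([442.1, 216.5], 0.69, [362.0, -372.0, 50.0]), ([353.2, 141.2], 0.59, [426.0, -233.0, 50.0])]
narrow_block_stub []
tray_round []
```

View pics/w1.png

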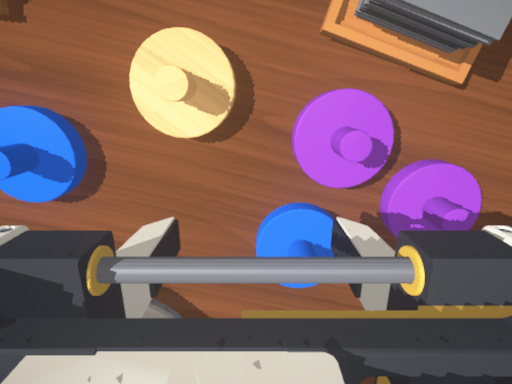

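The close view shows the pale disc with its stub at (175,83), clearly wider than the narrow block, with blue and purple look-alikes around it. It's the right block, at about (442,-21). Next I move above it for a second view.

```bash
python3 -m pendant '[1,-1,0,0,0,0,-1,1,-1,0,0,0,0,-1,1,-0.9,0,0,0,0,-1,0,0,0,0,0,0,-1,0,0,0,0,0,0,-1]'
python3 - <<'E'
from h import *
im,m=snap('wrist','w2'); o=get_obs();print(o['tool_pos'],o['tcp_rot'])
best=lambda L,m,xy,z:min(L,key=lambda r:np.hypot(*(atz(m,r['location'],z)[:2]-xy)))
rs=[]
r=best(pinpoint('wrist','wide_block_stub'),m,(442,-20),50);print(r['location'],atz(m,r['location'],50)); rs.append(ray(m,r['location']))
for c,px in(('scene',(267,192)),('top',(248,206))):
    rs.append(ray(camera_model(c),px))
P=tri(rs);print('tri',P, 'wrist+scene',tri(rs[:2]))
for t in("narrow_block_stub","tray_round"):
    print(t,[(np.round(r['location'],1).tolist(),round(r['score'],2),atz(m,r['location'],50 if 'stub' in t else 0).round().tolist()) for r in pinpoint('wrist',t)])
# dome
R=cv2.Rodrigues(np.zeros(3))[0]
from scipy.spatial.transform import Rotation as Ro
R=Ro.from_euler('xyz',o['tcp_rot']).as_matrix()
print('units', R.T@(P-[0,0,0]-o['tool_pos'])/30)
E
```

```text
time: 2.4
tool_pos: [437.0, -28.1, 226.4]
tcp_rot: [3.141, 0.001, 0.226]
contact_force: [-0.9, 0.0, 0.0]
grip_width: 92.1
finger_force: 0.0
[436.73964935 -28.55924086 226.48576665] [3.14134837e+00 9.47092631e-04 2.24477681e-01]
[250.4, 161.7] [441.13201212 -21.97899396  50.        ]
tri [441.93230002 -21.03919731  46.67438717] wrist+scene [440.87490865 -22.85650179  45.08901992]
narrow_block_stub [([478.8, 59.5], 0.29, [605.0, -236.0, 50.0])]
tray_round [([7.4, 8.0], 0.71, [547.0, 295.0, 0.0])]
units [ 0.23022017 -0.20731411  5.99344683]
```

View pics/w2.png

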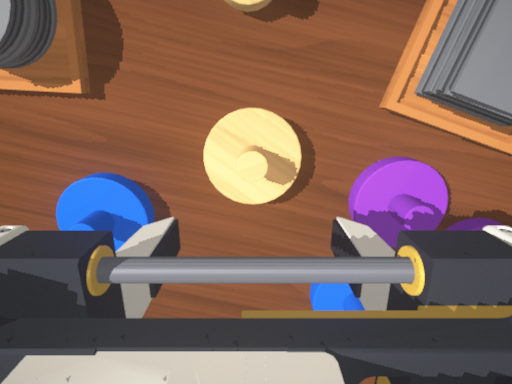

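The wrist view shows the block's stub top at (252,163), the round tray at upper left and the square tray at upper right. I'll descend partway and check.

```bash
python3 -m pendant '[0.23,-0.2,1,0,0,0,-1,0,0,1,0,0,0,-1,0,0,1,0,0,0,-1,0,0,1,0,0,0,-1,0,0,0,0,0,0,-1,0,0,0,0,0,0,-1]'
python3 - <<'E'
from h import *
from scipy.spatial.transform import Rotation as Ro
im,m=snap('wrist','w3'); o=get_obs();print(o['tool_pos'],o['tcp_rot'])
R=Ro.from_euler('xyz',o['tcp_rot']).as_matrix()
for r in pinpoint('wrist','wide_block_stub'):
    p=atz(m,r['location'],50.5);print(r['location'],r['score'],p,R.T@(p-o['tool_pos'])/30)
for r in regions_of('wrist','wide_block_stub'):
    ys,xs=np.nonzero(r['pixels']);print(len(xs),xs.min(),xs.max(),ys.min(),ys.max(),r['location'])
E
```

```text
time: 3.2
tool_pos: [442.6, -20.7, 107.2]
tcp_rot: [3.142, 0.0, 0.224]
contact_force: [0.3, -0.4, 0.9]
grip_width: 91.7
finger_force: 0.0
[443.32615809 -20.66889782 107.94681105] [ 3.14072741e+00 -1.56670996e-03  2.24709717e-01]
[254.9, 201.1] 0.97 [442.1145024  -21.08598559  50.5       ] [-0.04547103  0.00289709  1.91482804]
1306 10 101 209 229 [54.4, 219.4]
3776 391 511 187 248 [458.1, 213.1]
15199 188 329 119 255 [254.4, 186.6]
90 359 375 376 383 [369.5, 381.5]
```

View pics/w3.png

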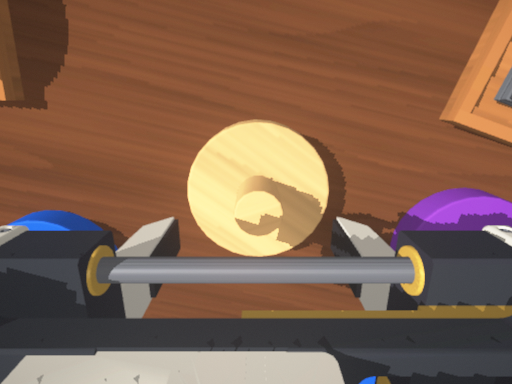

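The stub at (258,212) sits centred between the fingers, so I'll lower, grip, and lift.

```bash
python3 -m pendant '[0,0,0.8,0,0,0,-1,0,0,0.8,0,0,0,-1,0,0,0.77,0,0,0,-1,0,0,0,0,0,0,-1,0,0,0,0,0,0,1,0,0,0,0,0,0,1,0,0,0,0,0,0,1,0,0,0,0,0,0,1,0,0,0,0,0,0,1,0,0,0,0,0,0,1,0,0,0,0,0,0,1,0,0,0,0,0,0,1]'
```

```text
time: 4.55
tool_pos: [442.8, -20.1, 35.7]
tcp_rot: [3.141, -0.0, 0.226]
contact_force: [0.1, -1.4, 1.3]
grip_width: 35.9
finger_force: 30.0
```

```bash
python3 -m pendant '[0,0,-0.5,0,0,0,1,0,0,-1,0,0,0,1,0,0,-1,0,0,0,1,0,0,-1,0,0,0,1,0,0,-1,0,0,0,1,0.47,-1,0,0,0,0,1,0.47,-1,0,0,0,0,1,0.47,-1,0,0,0,0,1,0.47,-1,0,0,0,0,1,0,0,0,0,0,0,1,0,0,0,0,0,0,1]'
python3 - <<'E'
from h import *
im,m=snap('wrist','w4'); o=get_obs();print(o['tool_pos'],o['contact_force'],o['grip_width'])
R=[]
for c in('wrist','top','scene'):
    mm=camera_model(c)
    if c!='wrist': capture(c)
    L=[r for r in pinpoint(c,'tray_round')]
    for r in L: print(c,np.round(r['location'],1),round(r['score'],2),atz(mm,r['location'],0).round(1))
E
```

```text
time: 5.65
tool_pos: [470.2, 110.0, 170.0]
tcp_rot: [3.141, 0.002, 0.228]
contact_force: [-0.1, -1.3, -1.8]
grip_width: 35.7
finger_force: 30.0
[470.15730694 109.35521018 170.09861825] [-0.20125419 -0.24129615 -2.05186686] 35.61815314055711
wrist [98.5 63. ] 0.97 [543.3 295.3   0. ]
scene [346.7 286.7] 0.71 [547.  298.1   0. ]
```

View pics/w4.png

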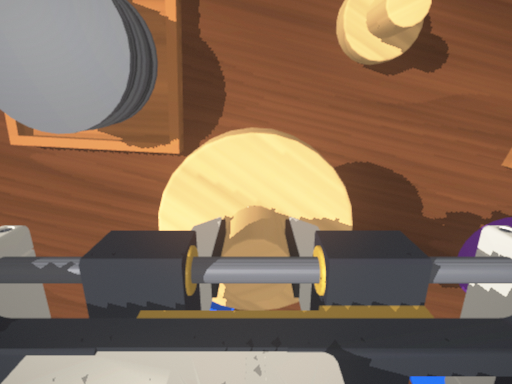

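The block is held level; the round pile's top is visible around (70,60) in the wrist view. Now I'll measure the pile's top face from the scene and top views.

```bash
python3 - <<'E'
from h import *
rs=[]
for n,px,c in(('scene1',(350,260),'scene'),('top1',(117,160),'top'),('w1',0,0)):
    if not c: continue
    im=cv2.imread(f'pics/{n}.png'); k=im[px[1],px[0]].astype(int)
    mask=(np.abs(im.astype(int)-k).max(2)<14).astype(np.uint8)
    mask=cv2.morphologyEx(mask,cv2.MORPH_OPEN,np.ones((5,5)))
    _,lab=cv2.connectedComponents(mask); mk=(lab==lab[px[1],px[0]]).astype(np.uint8)
    cn=max(cv2.findContours(mk,0,1)[0],key=cv2.contourArea); h=cv2.convexHull(cn)
    e=cv2.fitEllipse(h); print(n,k,mk.sum(),np.round(e[0],1),np.round(e[1],1),cv2.boundingRect(cn))
    m=camera_model(c); rs.append(ray(m,e[0]))
    f=192/np.tan(np.radians(m['fov_y'])/2)
    print(' range-by-size z',[ (z,np.round(atz(m,e[0],z),0).tolist(), round(134*f/-(np.linalg.inv(m['pose'])@np.append(atz(m,e[0],z),1))[2],1)) for z in(35,65,100)])
print('pile top',tri(rs))
E
```

```text
scene1 [138 137 131] 2242 [351.7 260. ] [42.2 68. ] (319, 239, 65, 44)
 range-by-size z [(35, [505.0, 278.0, 35.0], np.float64(62.7)), (65, [537.0, 296.0, 65.0], np.float64(65.6)), (100, [574.0, 316.0, 100.0], np.float64(69.3))]
top1 [203 203 195] 2369 [114.3 158.9] [53.8 55.8] (87, 133, 56, 53)
 range-by-size z [(35, [552.0, 316.0, 35.0], np.float64(53.9)), (65, [547.0, 305.0, 65.0], np.float64(55.7)), (100, [541.0, 293.0, 100.0], np.float64(57.9))]
pile top [545.98406264 301.60526952  74.12238988]
```

```bash
python3 -m pendant '[0.65,-0.93,0,0,0,0,1,0.65,-0.93,0,0,0,0,1,0.65,-0.93,0,0,0,0,1,0.65,-0.93,0,0,0,0,1,0.65,-0.93,0,0,0,0,1,0.65,-0.93,0,0,0,0,1,0,0,0.4,0,0,0,1,0,0,0.4,0,0,0,1,0,0,0,0,0,0,1,0,0,0,0,0,0,1]'
python3 - <<'E'
from h import *
im,m=snap('wrist','w5'); o=get_obs();print(o['tool_pos'],o['contact_force'],m['fov_y'])
P=[]
for t in('tray_round','wide_block_stub'):
  for c in('wrist','scene','top'):
    mm=camera_model(c)
    if t=='tray_round' and c!='wrist': snap(c,c+'2')
    for r in pinpoint(c,t): print(t,c,np.round(r['location'],1),round(r['score'],2),atz(mm,r['location'],0 if t=='tray_round' else o['tool_pos'][2]+14.8).round(1))
a=cv2.resize(cv2.imread('pics/scene2.png')[170:330,250:450],(500,400))
b=cv2.resize(im[:,:,::-1],(500,375)); b=cv2.copyMakeBorder(b,0,25,0,0,0)
cv2.imwrite('pics/c5.png',cv2.resize(np.hstack([a,b]),(800,320)))
E
```

```text
time: 6.95
tool_pos: [547.0, 297.7, 146.2]
tcp_rot: [3.141, 0.002, 0.224]
contact_force: [0.5, 0.1, -0.9]
grip_width: 35.4
finger_force: 30.0
[547.3335258  297.99261833 146.8364524 ] [ 0.428697    0.09835854 -1.76427948] 67.33279095788397
tray_round scene [347.7 284.6] 0.64 [540.3 296.1   0. ]
tray_round top [124.9 166.9] 0.85 [538.2 300.8   0. ]
wide_block_stub wrist [254.3 244.6] 0.94 [547.1 298.7 161.6]
wide_block_stub scene [258.5 144.7] 0.87 [429.1 -65.7 161.6]
wide_block_stub scene [196.3 138.6] 0.7 [ 513.8 -205.5  161.6]
wide_block_stub scene [354.8 226.5] 0.57 [552.6 301.7 161.6]
wide_block_stub scene [219.3 163.6] 0.56 [562.8 -66.5 161.6]
wide_block_stub scene [354.3 195.5] 0.49 [461.5 240.1 161.6]
wide_block_stub top [ 96.1 150.5] 0.92 [548.  310.1 161.6]
wide_block_stub top [172.  261.5] 0.88 [315.9 137.5 161.6]
wide_block_stub top [333.2 213.7] 0.72 [ 423.7 -201.1  161.6]
wide_block_stub top [325.1 279.3] 0.63 [ 285.9 -184.4  161.6]
wide_block_stub top [393.4 240.3] 0.61 [ 370.2 -329.1  161.6]
```

View pics/c5.png

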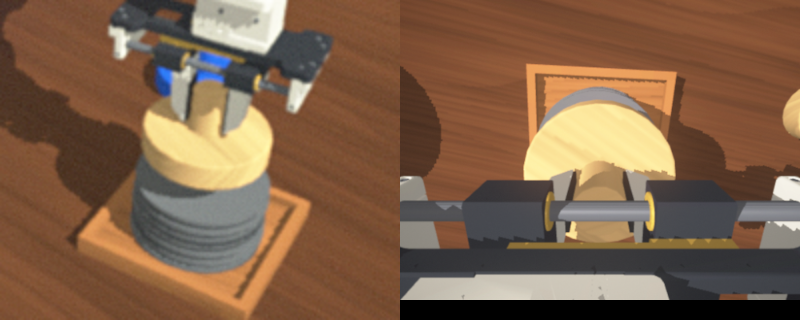

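The block hovers centred over the round pile, at about (354,226) in the scene view. I'll lower it in small steps and watch the force.

```bash
python3 -m pendant '[0,0,0.25,0,0,0,1,0,0,0.25,0,0,0,1,0,0,0.2,0,0,0,1,0,0,0.05,0,0,0,1,0,0,0.05,0,0,0,1,0,0,0,0,0,0,1,0,0,0,0,0,0,1]'; for i in 1 ; do python3 -m pendant '[0,0,0.06,0,0,0,1,0,0,0.06,0,0,0,1,0,0,0,0,0,0,1]' ; done
```

```text
time: 8.1
tool_pos: [547.4, 299.1, 122.8]
tcp_rot: [-3.142, -0.0, 0.226]
contact_force: [0.2, 0.3, -2.6]
grip_width: 35.3
finger_force: 30.0
time: 8.4
tool_pos: [547.1, 298.9, 118.7]
tcp_rot: [3.141, 0.001, 0.226]
contact_force: [-0.5, 0.4, -1.1]
grip_width: 35.3
finger_force: 30.0
```

```bash
python3 -m pendant '[0,0,0.05,0,0,0,1,0,0,0.05,0,0,0,1,0,0,0,0,0,0,1]'
```

```text
time: 8.7
tool_pos: [547.1, 298.9, 115.7]
tcp_rot: [3.141, 0.001, 0.226]
contact_force: [0.8, 0.9, -1.8]
grip_width: 35.4
finger_force: 30.0
```

```bash
python3 -m pendant '[0,0,0.05,0,0,0,1,0,0,0.05,0,0,0,1,0,0,0,0,0,0,1]'
```

```text
time: 9.0
tool_pos: [547.1, 298.9, 112.7]
tcp_rot: [3.141, 0.0, 0.226]
contact_force: [-1.1, 0.6, -2.0]
grip_width: 35.7
finger_force: 30.0
```

```bash
python3 -m pendant '[0,0,0.05,0,0,0,1,0,0,0,0,0,0,1]'
```

```text
time: 9.2
tool_pos: [547.4, 299.0, 112.0]
tcp_rot: [3.142, -0.001, 0.226]
contact_force: [-0.6, 0.5, 1.4]
grip_width: 35.3
finger_force: 30.0
```

```bash
python3 -m pendant '[0,0,0.05,0,0,0,1,0,0,0,0,0,0,1]'
```

```text
time: 9.4
tool_pos: [547.4, 299.1, 112.0]
tcp_rot: [-3.142, -0.002, 0.226]
contact_force: [-5.3, -1.4, 10.6]
grip_width: 35.6
finger_force: 30.0
```

Contact: the force rose to about 12 N with z stalled at 112, so the pile top is about 76 mm, in line with the camera estimate. I'll hold, ease slightly, and check.

```bash
python3 -m pendant '[0,0,0,0,0,0,1,0,0,0,0,0,0,1,0,0,-0.02,0,0,0,1,0,0,0,0,0,0,1,0,0,0,0,0,0,1]'
```

```text
time: 9.9
tool_pos: [547.4, 299.1, 112.0]
tcp_rot: [-3.142, -0.001, 0.226]
contact_force: [-3.6, -1.3, 7.7]
grip_width: 35.8
finger_force: 30.0
```

```bash
python3 -m pendant '[0,0,0,0,0,0,-0.2,0,0,0,0,0,0,-0.6,0,0,0,0,0,0,-1,0,0,0,0,0,0,-1,0,0,0,0,0,0,-1,0,0,0,0,0,0,-1,0,0,0,0,0,0,-1,0,0,-0.2,0,0,0,-1,0,0,-0.5,0,0,0,-1,0,0,-1,0,0,0,-1,0,0,-1,0,0,0,-1,0,0,-1,0,0,0,-1]' && python3 -m pendant '[0,0,-1,0,0,0,-1,-1,0,-0.5,0,0,0,-1,-1,0,0,0,0,0,-1,-1,0,0,0,0,0,-1,0,0,0,0,0,0,-1,0,0,0,0,0,0,-1]'
python3 - <<'E'
from h import *
im,m=snap('wrist','w6'); s,_=snap('scene','scene3'); print(get_obs()['contact_force'])
r=pinpoint('scene','wide_block_stub'); ms=camera_model('scene')
capture('wrist')
for c,mm,L in(('scene',ms,r),('wrist',m,pinpoint('wrist','wide_block_stub'))):
    for q in L: print(c,np.round(q['location']),round(q['score'],2),atz(mm,q['location'],126.5).round(1))
a=cv2.resize(s[170:330,250:450,::-1],(500,400)); b=cv2.copyMakeBorder(cv2.resize(im[:,:,::-1],(500,375)),0,25,0,0,0)
cv2.imwrite('pics/c6.png',cv2.resize(np.hstack([a,b]),(800,320)))
E
```

```text
time: 11.1
tool_pos: [547.2, 299.0, 223.2]
tcp_rot: [3.142, -0.0, 0.226]
contact_force: [0.2, -0.2, 0.5]
grip_width: 91.9
finger_force: 0.0
time: 11.7
tool_pos: [459.7, 279.0, 267.6]
tcp_rot: [-3.141, -0.002, 0.226]
contact_force: [1.0, 0.0, 0.6]
grip_width: 92.0
finger_force: 0.0
[ 0.23877254  0.72882029 -0.37801054]
scene [216. 158.] 0.85 [ 506.4 -139.2  126.5]
scene [200. 140.] 0.82 [ 468.8 -247.4  126.5]
scene [258. 144.] 0.82 [ 377.4 -114.1  126.5]
scene [354. 196.] 0.74 [416.8 214.9 126.5]
scene [354. 238.] 0.63 [543.4 297.2 126.5]
wrist [310. 272.] 0.93 [356.9 187.7 126.5]
wrist [255.  84.] 0.78 [548.8 298.7 126.5]
```

View pics/c6.png

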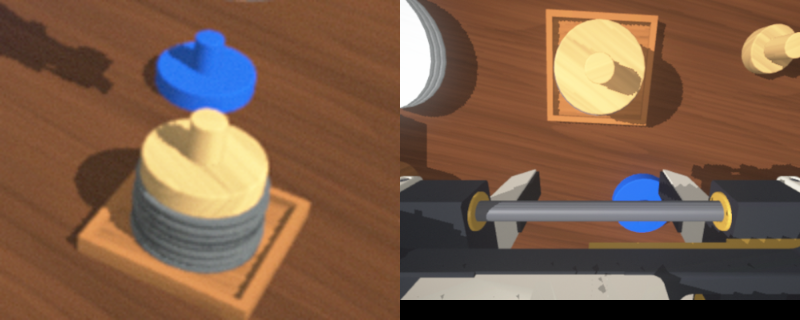

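The block sits flat, stub up (354,238 in the scene view) and concentric with the pile. The gripper is clear.

```bash
python3 -c "from plant import close_job;print(close_job())"
```

```text
the job is handed in; nothing more can be done
None
```

The wide wooden block now rests stub up on the middle of the round blanks; I lowered it until it touched (about 12 N at most in the readings), released it and moved clear, left the narrow block alone, and handed the job in (no verdict was returned).

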